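# Clear the jam and shut the pantry drawer

### The job

The drawer of the wooden counter-top unit cannot be shut: the orange coffee carton stands upright in it, and the long blue kitchen-wrap box is jammed slantwise under its folded-in rims where the carton should lie. Turn the wrap box until its corners come free, lift it out and lay it flat on the bare worktop; tip the carton over onto its broad side in the drawer without lifting it; then push the drawer fully shut, leaving the other things undisturbed.

Things in the scene. Friction and masses are not known exactly. Their poses are not given: they have to be found in the camera images.
- unit: Wooden counter-top drawer unit, fixed, on the left: carcass 385 deep (its +x), 230 wide (y), 124 high, with a tin and a jar standing on its top (up to z = 270 mm). Origin on the worktop, under the middle of the carcass's open front face; +x points into the carcass (to the robot's left), so the drawer is pulled out to the robot's right. Pulled out, it reaches 389 mm to -x of the origin (425 mm with its handle) and 113 mm to either side.
- drawer (a joint): How far the drawer has been pushed in, m: 0 = fully out as found, 0.376 = fully shut (its end stop). It slides along the unit's +x with about 2.5 N of friction and stays where it is left.
- drawer_handle (a point): Middle of the dark steel bar handle (100 mm long along the unit's y, 9 mm thick, 18 mm off the wooden front) at z = 76 mm; the front panel behind it is 226 wide, from z = 10 to 118 mm, 14 thick. Axes as the unit's.
- drawer_floor (a point): Middle of the drawer's inner floor, 20 mm above the worktop; axes as the unit's. Inside, the drawer is 360 mm in x by 190 mm in y; its thin walls are 70 mm high. The two long side walls have rims folded 13 mm inward (3 mm thick, 67 to 70 mm above the floor), which leave a mouth 164 mm wide in y; the front and back walls have none. Only what is less than 90 mm above this floor passes into the carcass.
- carton_center (a point): Centre of the orange coffee carton, which stands on end in the drawer, in its front or its rear half: 64 thick (its x), 146 wide (y), 196 high (z), about 0.27 kg. Its broad faces look roughly along the drawer's x, to the front and to the rear; the other half of the drawer, once cleared, is where it is to lie. (A like carton stands upright in the far left corner of the worktop; leave it.)
- wrap_center (a point): Centre of the blue kitchen-wrap box: 200 long (its x), 48 x 48 section, about 0.24 kg. It lies on the floor of the other half of the drawer, its long axis at about 50 degrees to the drawer's x, two opposite corners under the folded rims. Turned to 35 degrees or less from the drawer's x it passes between the rims; beside the carton there is then about 5 mm or more left at each end.
- open_worktop (a point): Fixed point on the bare worktop to the right of the drawer (z = 0). The bare stretch reaches 110 mm from it along x and 125 mm along y either way, apart from a small thing that stands in its front part (nearer the robot). Behind it and behind the drawer (x over 0.59 m) stand stacks of used food containers up to 90 mm high, and wall cabinets hang over x > 0.59 m, their undersides at z = 0.60 m.
- fish_tin: Flat food tin on the worktop, 86 diameter, 40 high. Origin: centre of its underside.
- mug: White mug with dots, 78 diameter, 114 with its handle (to its -y), 93 high; origin at its underside, 18 mm to the handle side of the cup's axis.
- noodles: Red and white paper noodle cup, 152 diameter at the rim, 85 high. Origin: centre of its underside.

How it is judged:
By the outcome, as a careful person would: the job done as asked, in the order asked, and still so for the second after the job is handed in, with the robot touching nothing.
It also fails if it takes over 72 s, if anything falls off the work surface, if the arm or the gripper's body presses on something with over 40 N, if the wrist force passes 120 N, or if a joint passes its speed limit or range.

### The arm

A 7-joint arm with a two-finger parallel gripper is mounted at the origin on a cart in front of the work surface, level with it; the furniture and walls round the work are solid. World frame = base frame: x ahead of the robot, y to its left, z up, the work surface at z = 0. Lengths are in mm, angles in degrees, forces in N, time in s.
With the tool pointing down it reaches from about 350 to 900 mm from the base axis. Payload 19.9 kg.
Tool frame: the origin (TCP) lies between the finger pads; the fingertips stand ahead of it and the grasp point (between the pads) lies 2 mm behind it (r.tcp_to_tips is the z of the fingertips in the tool frame, in mm); z points along the fingers, y is the line along which they close (so a half turn about z gives the same grasp; the last joint's range is limited). The gripper opens to 85 mm and grips with 20 to 120 N. Pads are 22 mm wide; open, the fingers measure 114 mm over their backs; the gripper's body (76 mm by 85 mm) begins 54 mm behind the grasp point. The pads swing forward as they close: fully open they stand 13 mm farther back than shut.
Start: joints at [70.56, 23.915, -0.59, 92.452, 0.269, 63.638, -3.037], TCP at [183.382, -597.473, 248.26] pointing down, gripper open.
Joint ranges: [-161.28, 161.28], [-22.2, 115.67], [-73.04, 71.86], [3.21, 147.25], [-68.34, 248.33], [10.77, 114.83], [-161.83, 161.83]. Speed limits (degrees/s): [108.29, 108.29, 136.94, 136.94, 172.46, 172.46, 172.46].

### API

Orientations are given as a 3x3 rotation matrix whose columns are the frame's x, y, z axes.
In Python, from workcell import r gives the robot as it stands.
- The arm moves only by the tool servo_tool, never from a script. Its argument "steps" is a list of rows, each a list of 3 entries, a list of its own where there are three numbers: the shift along the tool's x, y, z as a fraction of full scale, then the turn, a rotation vector about the tool's x, y, z as a fraction of full scale, then the opening in per cent of the stroke, from 0 (shut) to 100 (fully open). In form: [[[tx, ty, tz], [ax, ay, az], fingers], ...]. A call has 1 to 5 rows; each row is the pose to reach, as a shift and turn from the pose commanded when the call began, along the tool's axes at that moment; what a row does not reach only later rows make up. Full scale, the value 1, is 1 m for a shift and 60 degrees for a turn. A row lasts 1/12 s, in which the tool goes at most 41.7 mm and 7.16 degrees, less where a joint would pass 70% of its speed; a pose out of reach is approached as far as the arm can. A call with a number of a shift or a turn outside -1 to 1 is refused whole. A call with a gripper value outside its range is refused whole. The fingers move at their own pace and stop on an object; "grip_force" is the grip in N (left out, the last holds). Time passes only in rows, so rows that repeat a pose let the fingers close. It gives the time, the measured TCP pose, the force, the opening and the grip force at its end, in the units of the state.
- r.get_state(): the state, without advancing time (a new reading comes with each control period).
- r.read_camera(name): name is "scene" or "top"; returns the picture (384x512x3 uint8, blue, green, red); there is no depth.
- r.calibration(name): a dict with "K" (3x3 intrinsics, pixels), "dist_coeffs" ([k1, k2, p1, p2, k3] as OpenCV has them; the pictures are not rectified), "origin" and "attitude" of the camera in the world. Camera axes: x right, y down, z forward; pixel columns grow to the right and rows downward; lengths in mm; the calibration is good to about 2 mm. A picture is of the moment at which its call begins. calibration takes no time and is no camera call.
- r.hand_in(): hands the job in; it is judged then, once.
Trained networks look in the newest picture that a camera, given by its name, has taken for a name from the list of things; names that differ only in an ending like _2 or _b are one class to them, and where a whole thing is asked for, a point or a joint stands for the part that bears it (a point fixed in the world has none). Each returns a list of dicts, best first, with "score" (0 to 1); they miss things now and then, are a little off and sometimes report something else, mostly with a low value. They report only what shows in the picture. A call takes as long as a camera call.
- r.look_for(camera, thing): "at" ([column, row] as shares, 0 to 1, of the picture: columns of its width, rows of its height, amid what is visible of it).
The state is a dict: "t": time; "joint_positions": joint angles; "qd": joint speeds; "effort": joint torques, N m; "ee_pos": TCP position; "eef_rot": TCP orientation; "force": force on the tool from outside, world axes, zero at the start; "torque": the same for the moment, N m; "opening": finger opening in mm; "grip_force": force on a finger pad.
Only numpy, scipy, OpenCV 4.12 (cv2) and the standard library are available. Lean on these libraries where they do the work, as an engineer would, in place of code of your own. Each camera call takes 0.05 s, during which the arm holds its last target. There are 200 camera calls.

## Working session

There is one attempt and no reset: what is moved stays moved. The work goes in short steps, Python scripts to look and compute and a tool call to move; the robot and the scene stay as the last step left them, time stands still between calls to the robot, and variables do not carry over. Pictures are saved under pics/ and viewed, at most 10 in all, crops included, and the job is handed in when it is done.

Besides the shell and the picture viewer there is one more tool, called after ">>>" in YAML: its name, and indented under it one key for each argument. servo_tool: Moves the arm, as the interface text tells. Shift numbers are shares of 1 m and turn numbers shares of 60 degrees, none past 1 either way. Its arguments: {"type":"object","properties":{"steps":{"type":"array","items":{"type":"array"}},"grip_force":{"type":"number"}},"required":["steps"]}

```bash
mkdir -p pics; ls
cat > h.py <<'E'
import numpy as np,cv2
from workcell import r
def ray(cam,px):
    c=r.calibration(cam)
    p=cv2.undistortPoints(np.array([[px]],float),np.array(c["K"]),np.array(c["dist_coeffs"]))[0,0]
    return np.array(c["origin"],float),np.array(c["attitude"])@np.array([p[0],p[1],1])
def atz(cam,px,z):
    o,d=ray(cam,px); return o+d*(z-o[2])/d[2]
def proj(cam,P):
    c=r.calibration(cam);R=np.array(c["attitude"]);
    q=(np.atleast_2d(P)-np.array(c["origin"]))@R
    return cv2.projectPoints(q,np.zeros(3),np.zeros(3),np.array(c["K"]),np.array(c["dist_coeffs"]))[0][:,0]
E
python3 - <<'E'
from h import *
np.set_printoptions(precision=1,suppress=True)
for n in("scene","top"):
    im=r.read_camera(n); cv2.imwrite(f"pics/{n}0.png",im); c=r.calibration(n); print(n,c["origin"],np.array(c["attitude"]).tolist(),c["K"])
    for t in("drawer","drawer_handle","carton_center","wrap_center","unit"):
        print(t,[(round(d["score"],2),(np.array(d["at"])*[512,384]).round(0).tolist()) for d in r.look_for(n,t)][:3])
s=r.get_state();print(s["t"],s["ee_pos"],np.array(s["eef_rot"]).tolist(),s["opening"],r.tcp_to_tips)
E
```

```text
pics
scene [-121.1  666.  1115. ] [[-0.6855107981472227, -0.5431035631999995, 0.48488500210155167], [-0.7280384507806968, 0.5059363599520488, -0.4625888172700609], [0.005912681997242946, -0.6701245550775877, -0.7422251146880335]] [[415.9   0.  252.4]
 [  0.  415.9 195.6]
 [  0.    0.    1. ]]
drawer [(0.81, [255.0, 242.0])]
drawer_handle [(0.73, [259.0, 241.0])]
carton_center [(0.87, [278.0, 206.0])]
wrap_center [(0.77, [241.0, 246.0])]
unit [(0.67, [217.0, 272.0])]
top [ 338.2   40.  1210.6] [[0.017946936852086526, -0.9871089766120799, 0.1590401702384648], [-0.9997181298269504, -0.02018896865979893, -0.01249265543263783], [0.015542469331871936, -0.15877113665999346, -0.9871930701796692]] [[368.1   0.  256.8]
 [  0.  368.1 193.4]
 [  0.    0.    1. ]]
drawer [(0.57, [231.0, 225.0]), (0.48, [256.0, 220.0])]
drawer_handle [(0.65, [234.0, 224.0])]
carton_center [(0.59, [255.0, 220.0])]
wrap_center [(0.75, [210.0, 227.0])]
unit [(0.91, [167.0, 224.0])]
0.6 [ 183.4 -597.5  248.3] [[0.955985435176092, 0.29341412307654086, -1.050726737956285e-05], [0.29341412320323107, -0.9559854336300623, 5.469937136705923e-05], [6.004773520399972e-06, -5.5374782985643195e-05, -0.9999999984487881]] 85.54931396927059 17.0
```

View pics/scene0.png

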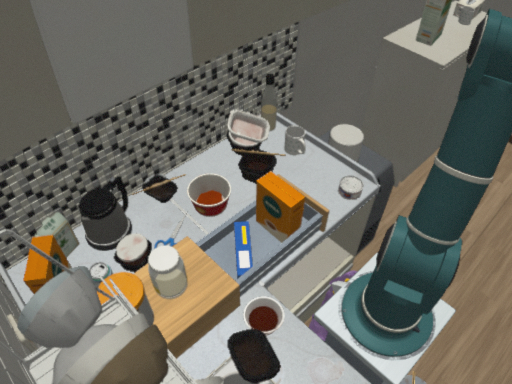

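View pics/top0.png

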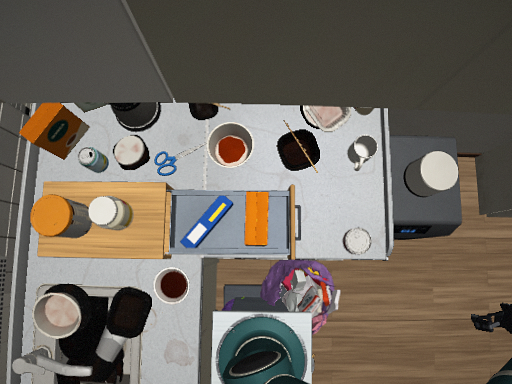

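Run:
```python
from h import *
im=cv2.imread("pics/top0.png")
cv2.imwrite("pics/top0c.png",cv2.resize(im[175:270,155:315],None,fx=5,fy=5,interpolation=cv2.INTER_CUBIC))
```

```text
(no output)
```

View pics/top0c.png

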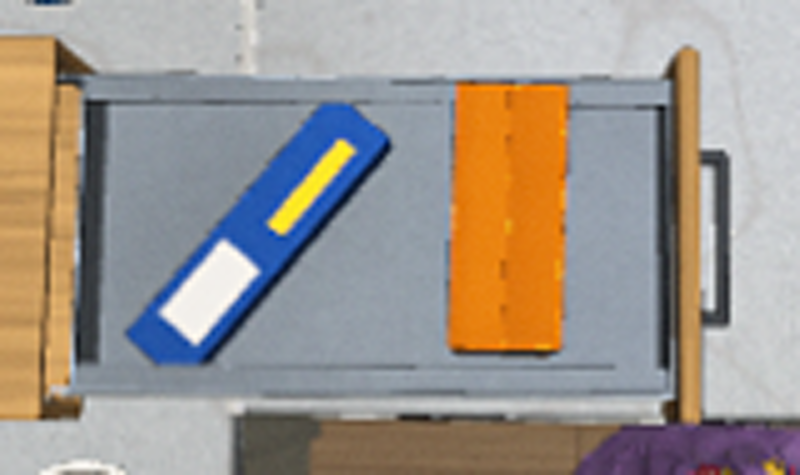

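Run:
```python
from h import *
np.set_printoptions(precision=1,suppress=True)
f=lambda u,v,z:atz("top",(155+u/5-.4,175+v/5-.4),z)[:2]
L=[("rimT",100,101,90),("rimT",640,105,90),("rimB",120,366,90),("rimB",600,366,90),("panel TL",680,50,118),("panelTR",698,50,118),("panelBR",698,420,118),("panel inner B",680,420,118),("handle",728,155,76),("handle",728,322,76),
("outwallT",400,77,90),("outwallB",400,392,90),
("wUL a",128,332,68),("wUL b",318,105,68),("wLR a",210,360,68),("wLR b",390,145,68),("wrap end BL",155,362,68),("wrap end TR",350,103,68),
("c",457,84,216),("c",567,86,216),("c",562,352,216),("c",448,352,216),("unit front",50,38,124),("unit front",45,416,124)]
for n,u,v,z in L: print(n,f(u,v,z))
for t in("fish_tin","mug","noodles"):
    d=r.look_for("top",t)[0]; print(t,d["score"],atz("top",np.array(d["at"])*[512,384],40))
```

```text
rimT [509.2 279.3]
rimT [513.5 -54. ]
rimB [347.5 259. ]
rimB [353.4 -31.1]
panel TL [543.3 -75.7]
panelTR [543.6 -86.6]
panelBR [322.4 -87.3]
panel inner B [322.3 -76.7]
handle [ 485.3 -110.4]
handle [ 381.7 -110.5]
outwallT [528.   94.4]
outwallB [335.7  89.3]
wUL a [368.6 259.3]
wUL b [512.8 146.5]
wLR a [352.6 207.8]
wLR b [488.5 100.6]
wrap end BL [350.6 241.7]
wrap end TR [514.5 126.4]
c [503.4  57. ]
c [503.5  -3.3]
c [358.8  -2.6]
c [357.7  58.6]
unit front [541.8 304.4]
unit front [317.1 295.2]
fish_tin 0.87 [ 374.9 -295.3   40. ]
mug 0.78 [ 681.1 -323.6   40. ]
noodles 0.91 [698.8 119.9  40. ]
```

```bash
cat >> h.py <<'E'
from scipy.spatial.transform import Rotation as Ro
def rot(psi,tilt=(0,0,0)):
    c,s=np.cos(np.radians(psi)),np.sin(np.radians(psi))
    B=np.array([[-s,c,0],[c,s,0],[0,0,-1.]]).T.copy()
    B=np.column_stack([[ s*-1,c,0],[c,s,0],[0,0,-1.]])
    return Ro.from_rotvec(tilt,degrees=True).as_matrix()@B   # tilt: world rotvec
def plan(W,n=5,start=None):
    "W: list of (x,y,z,psi[,tilt]); one call per waypoint, each printed as its final row, and rows at k/n"
    s=r.get_state(); p=np.array(s["ee_pos"]);R=np.array(s["eef_rot"])
    if start: p=np.array(start[:3],float);R=rot(*start[3:])
    for w in W:
        q=np.array(w[:3],float);Q=rot(*w[3:])
        d=R.T@(q-p)/1000; a=Ro.from_matrix(R.T@Q).as_rotvec(degrees=True)/60
        print([[ (d*k/n).round(3).tolist(),(a*k/n).round(3).tolist()] for k in range(1,n+1)] , "mm",round(np.linalg.norm(d)*1000))
        p,R=q,Q
def st():
    s=r.get_state();R=np.array(s["eef_rot"]); y=R[:,1]
    print(round(s["t"],2),np.array(s["ee_pos"]).round(1),"psi",round(np.degrees(np.arctan2(y[1],y[0])),1),"z",R[:,2].round(3),"F",np.array(s["force"]).round(1),"op",round(s["opening"],1),round(s["grip_force"],1),"q",np.array(s["joint_positions"]).round(0))
E
python3 - <<'E'
from h import *
st()
plan([(316,-449,290,-55),(450,-300,300,-30),(455,-130,300,0),(445,40,300,26),(430.5,178,280,52)],n=5)
E
```

```text
0.75 [ 183.4 -597.5  248.3] psi -72.9 z [-0.  0. -1.] F [0.6 0.9 0.5] op 85.5 0.0 q [71. 24. -1. 92.  0. 64. -3.]
[[[0.034, -0.021, -0.008], [-0.0, 0.0, -0.06]], [[0.068, -0.041, -0.017], [-0.0, 0.0, -0.12]], [[0.102, -0.062, -0.025], [-0.0, 0.0, -0.179]], [[0.136, -0.082, -0.033], [-0.0, 0.0, -0.239]], [[0.17, -0.103, -0.042], [-0.0, 0.0, -0.299]]] mm 203
[[[0.039, -0.009, -0.002], [0.0, 0.0, -0.083]], [[0.078, -0.018, -0.004], [0.0, 0.0, -0.167]], [[0.117, -0.027, -0.006], [0.0, 0.0, -0.25]], [[0.156, -0.036, -0.008], [0.0, 0.0, -0.333]], [[0.195, -0.045, -0.01], [0.0, 0.0, -0.417]]] mm 201
[[[0.03, -0.016, 0.0], [0.0, 0.0, -0.1]], [[0.06, -0.032, 0.0], [0.0, 0.0, -0.2]], [[0.09, -0.048, 0.0], [0.0, 0.0, -0.3]], [[0.12, -0.065, 0.0], [0.0, 0.0, -0.4]], [[0.15, -0.081, 0.0], [0.0, 0.0, -0.5]]] mm 170
[[[0.034, -0.002, 0.0], [0.0, 0.0, -0.087]], [[0.068, -0.004, 0.0], [0.0, 0.0, -0.173]], [[0.102, -0.006, 0.0], [0.0, 0.0, -0.26]], [[0.136, -0.008, 0.0], [0.0, 0.0, -0.347]], [[0.17, -0.01, 0.0], [0.0, 0.0, -0.433]]] mm 170
[[[0.026, 0.009, 0.004], [0.0, 0.0, -0.087]], [[0.052, 0.019, 0.008], [0.0, 0.0, -0.173]], [[0.078, 0.028, 0.012], [0.0, 0.0, -0.26]], [[0.104, 0.038, 0.016], [0.0, 0.0, -0.347]], [[0.13, 0.047, 0.02], [0.0, 0.0, -0.433]]] mm 140
```

>>> servo_tool:
  steps:
    - [[0.034,-0.021,-0.008],[0,0,-0.06],100]
    - [[0.068,-0.041,-0.017],[0,0,-0.12],100]
    - [[0.102,-0.062,-0.025],[0,0,-0.18],100]
    - [[0.136,-0.082,-0.033],[0,0,-0.24],100]
    - [[0.17,-0.103,-0.042],[0,0,-0.3],100]

```text
t: 1.17
ee_pos: [316.6, -447.6, 290.7]
eef_rot: [[0.817, 0.577, -0.0], [0.577, -0.817, -0.0], [-0.0, 0.0, -1.0]]
force: [1.4, -0.9, 0.1]
opening: 85.6
grip_force: 0.0
```

>>> servo_tool:
  steps:
    - [[0.039,-0.009,-0.002],[0,0,-0.083],100]
    - [[0.078,-0.018,-0.004],[0,0,-0.167],100]
    - [[0.117,-0.027,-0.006],[0,0,-0.25],100]
    - [[0.156,-0.036,-0.008],[0,0,-0.333],100]
    - [[0.195,-0.045,-0.01],[0,0,-0.417],100]

```text
t: 1.58
ee_pos: [450.4, -298.6, 300.7]
eef_rot: [[0.495, 0.869, 0.0], [0.869, -0.495, -0.001], [-0.0, 0.001, -1.0]]
force: [0.3, -0.8, -0.5]
opening: 85.1
grip_force: 0.0
```

>>> servo_tool:
  steps:
    - [[0.03,-0.016,0],[0,0,-0.1],100]
    - [[0.06,-0.032,0],[0,0,-0.2],100]
    - [[0.09,-0.048,0],[0,0,-0.3],100]
    - [[0.12,-0.065,0],[0,0,-0.4],100]
    - [[0.15,-0.081,0],[0,0,-0.5],100]

```text
t: 2.0
ee_pos: [453.7, -128.2, 300.4]
eef_rot: [[-0.007, 1.0, 0.0], [1.0, 0.007, -0.0], [-0.0, 0.0, -1.0]]
force: [0.9, 0.4, -0.3]
opening: 85.2
grip_force: 0.0
```

>>> servo_tool:
  steps:
    - [[0.034,-0.002,0],[0,0,-0.087],100]
    - [[0.068,-0.004,0],[0,0,-0.173],100]
    - [[0.102,-0.006,0],[0,0,-0.26],100]
    - [[0.136,-0.008,0],[0,0,-0.347],100]
    - [[0.17,-0.01,0],[0,0,-0.433],100]

```text
t: 2.42
ee_pos: [443.4, 41.7, 300.5]
eef_rot: [[-0.443, 0.896, 0.001], [0.896, 0.443, -0.0], [-0.001, 0.0, -1.0]]
force: [1.6, 0.2, -0.2]
opening: 85.7
grip_force: 0.0
```

>>> servo_tool:
  steps:
    - [[0.026,0.009,0.004],[0,0,-0.087],100]
    - [[0.052,0.019,0.008],[0,0,-0.173],100]
    - [[0.078,0.028,0.012],[0,0,-0.26],100]
    - [[0.104,0.038,0.016],[0,0,-0.347],100]
    - [[0.13,0.047,0.02],[0,0,-0.433],100]

```text
t: 2.83
ee_pos: [428.7, 178.9, 280.4]
eef_rot: [[-0.791, 0.612, 0.001], [0.612, 0.791, 0.0], [-0.001, 0.0, -1.0]]
force: [1.1, -0.2, -0.5]
opening: 85.4
grip_force: 0.0
```

>>> servo_tool:
  steps:
    - [[0,0,0.038],[0,0,0],100]
    - [[0,0,0.076],[0,0,0],100]
    - [[0,0,0.114],[0,0,0],100]
    - [[0,0,0.15],[0,0,0],100]
    - [[0,0,0.17],[0,0,0],100]

```text
t: 3.25
ee_pos: [427.4, 177.1, 107.0]
eef_rot: [[-0.789, 0.615, -0.003], [0.615, 0.789, -0.0], [0.002, -0.002, -1.0]]
force: [0.4, -0.5, -0.7]
opening: 85.8
grip_force: 0.0
```

>>> servo_tool:
  steps:
    - [[0,0,0.015],[0,0,0],100]
    - [[0,0,0.03],[0,0,0],100]
    - [[0,0,0.045],[0,0,0],100]
    - [[0,0,0.055],[0,0,0],100]
    - [[0,0,0.062],[0,0,0],100]

```text
t: 3.67
ee_pos: [428.7, 177.5, 47.4]
eef_rot: [[-0.788, 0.615, -0.001], [0.615, 0.788, -0.0], [0.001, -0.001, -1.0]]
force: [0.5, -0.7, -0.6]
opening: 85.3
grip_force: 0.0
```

>>> servo_tool:
  steps:
    - [[0,0,0],[0,0,0],30]
    - [[0,0,0],[0,0,0],30]
    - [[0,0,0],[0,0,0],30]
    - [[0,0,0],[0,0,0],30]
    - [[0,0,0],[0,0,0],30]
  grip_force: 40

```text
t: 4.08
ee_pos: [429.5, 177.9, 49.3]
eef_rot: [[-0.788, 0.615, 0.002], [0.615, 0.788, 0.001], [-0.001, 0.002, -1.0]]
force: [-1.2, 1.0, 6.1]
opening: 47.7
grip_force: 40.7
```

>>> servo_tool:
  steps:
    - [[0,0,0],[0,0,0.06],30]
    - [[0,0,0],[0,0,0.13],30]
    - [[0,0,0],[0,0,0.2],30]
    - [[0,0,0],[0,0,0.27],30]
    - [[0,0,0],[0,0,0.34],30]

```text
t: 4.5
ee_pos: [429.6, 177.7, 49.3]
eef_rot: [[-0.522, 0.853, 0.002], [0.853, 0.522, 0.0], [-0.001, 0.002, -1.0]]
force: [-0.1, 0.1, 4.7]
opening: 47.7
grip_force: 40.1
```

>>> servo_tool:
  steps:
    - [[0,0,0],[0,0,0.07],30]
    - [[0,0,0],[0,0,0.14],30]
    - [[0,0,0],[0,0,0.21],30]
    - [[0,0,0],[0,0,0.28],30]
    - [[0,0,0],[0,0,0.34],30]

```text
t: 4.92
ee_pos: [429.6, 177.7, 49.3]
eef_rot: [[-0.191, 0.982, 0.002], [0.982, 0.191, 0.0], [0.0, 0.002, -1.0]]
force: [1.4, -1.4, 4.1]
opening: 47.7
grip_force: 40.2
```

Run:
```python
from h import *
st()
im=r.read_camera("top"); cv2.imwrite("pics/top1c.png",cv2.resize(im[175:270,155:315],None,fx=4,fy=4,interpolation=cv2.INTER_CUBIC))
```

```text
4.92 [429.6 177.7  49.3] psi 11.0 z [ 0.002  0.    -1.   ] F [ 1.4 -1.4  4.1] op 47.7 40.2 q [ -3.  28. -27. 122.  22.  34. -35.]
```

View pics/top1c.png

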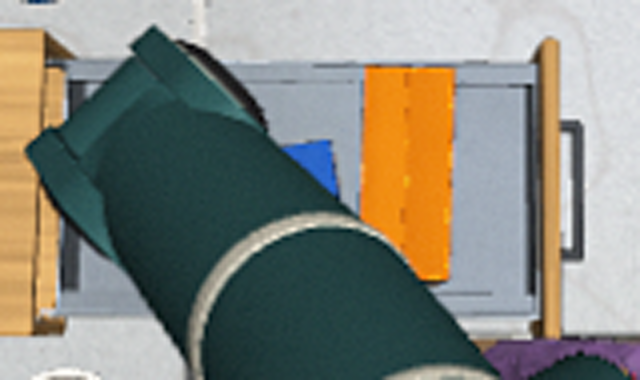

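Run:
```python
from h import *
plan([(430,178,120,11),(430,178,290,0.),(470,5,290,0),(500,-160,290,0),(505,-240,160,0)])
```

```text
[[[0.0, 0.0, -0.014], [0.0, -0.0, -0.001]], [[0.0, 0.0, -0.028], [0.001, -0.0, -0.002]], [[0.0, 0.0, -0.042], [0.001, -0.0, -0.002]], [[0.0, 0.0, -0.057], [0.001, -0.0, -0.003]], [[0.0, 0.001, -0.071], [0.002, -0.0, -0.004]]] mm 71
[[[0.0, 0.0, -0.034], [0.0, 0.0, 0.037]], [[0.0, 0.0, -0.068], [0.0, 0.0, 0.073]], [[0.0, 0.0, -0.102], [0.0, 0.0, 0.11]], [[0.0, 0.0, -0.136], [0.0, 0.0, 0.147]], [[0.0, 0.0, -0.17], [0.0, 0.0, 0.183]]] mm 170
[[[-0.035, 0.008, 0.0], [0.0, 0.0, 0.0]], [[-0.069, 0.016, 0.0], [0.0, 0.0, 0.0]], [[-0.104, 0.024, 0.0], [0.0, 0.0, 0.0]], [[-0.138, 0.032, 0.0], [0.0, 0.0, 0.0]], [[-0.173, 0.04, 0.0], [0.0, 0.0, 0.0]]] mm 178
[[[-0.033, 0.006, 0.0], [0.0, 0.0, 0.0]], [[-0.066, 0.012, 0.0], [0.0, 0.0, 0.0]], [[-0.099, 0.018, 0.0], [0.0, 0.0, 0.0]], [[-0.132, 0.024, 0.0], [0.0, 0.0, 0.0]], [[-0.165, 0.03, 0.0], [0.0, 0.0, 0.0]]] mm 168
[[[-0.016, 0.001, 0.026], [0.0, 0.0, 0.0]], [[-0.032, 0.002, 0.052], [0.0, 0.0, 0.0]], [[-0.048, 0.003, 0.078], [0.0, 0.0, 0.0]], [[-0.064, 0.004, 0.104], [0.0, 0.0, 0.0]], [[-0.08, 0.005, 0.13], [0.0, 0.0, 0.0]]] mm 153
```

>>> servo_tool:
  steps:
    - [[0,0,-0.014],[0,0,0],30]
    - [[0,0,-0.028],[0,0,0],30]
    - [[0,0,-0.042],[0,0,0],30]
    - [[0,0,-0.057],[0,0,0],30]
    - [[0,0,-0.071],[0,0,0],30]
  grip_force: 50

```text
t: 5.38
ee_pos: [428.8, 177.5, 120.4]
eef_rot: [[-0.197, 0.98, 0.0], [0.98, 0.197, 0.0], [-0.0, 0.0, -1.0]]
force: [0.3, -0.4, -2.8]
opening: 47.4
grip_force: 53.7
```

>>> servo_tool:
  steps:
    - [[0,0,-0.034],[0,0,0.037],30]
    - [[0,0,-0.068],[0,0,0.073],30]
    - [[0,0,-0.102],[0,0,0.11],30]
    - [[0,0,-0.136],[0,0,0.147],30]
    - [[0,0,-0.17],[0,0,0.183],30]

```text
t: 5.8
ee_pos: [428.2, 177.5, 291.4]
eef_rot: [[-0.005, 1.0, 0.0], [1.0, 0.005, -0.0], [-0.0, 0.0, -1.0]]
force: [1.0, -0.2, -3.4]
opening: 47.3
grip_force: 53.7
```

>>> servo_tool:
  steps:
    - [[-0.035,0.008,0],[0,0,0],30]
    - [[-0.069,0.016,0],[0,0,0],30]
    - [[-0.104,0.024,0],[0,0,0],30]
    - [[-0.138,0.032,0],[0,0,0],30]
    - [[-0.173,0.04,0],[0,0,0],30]

```text
t: 6.22
ee_pos: [469.4, 3.1, 289.7]
eef_rot: [[-0.006, 1.0, 0.0], [1.0, 0.006, -0.0], [-0.0, 0.0, -1.0]]
force: [1.4, 0.4, -2.0]
opening: 47.1
grip_force: 54.0
```

>>> servo_tool:
  steps:
    - [[-0.033,0.006,0],[0,0,0],30]
    - [[-0.066,0.012,0],[0,0,0],30]
    - [[-0.099,0.018,0],[0,0,0],30]
    - [[-0.132,0.024,0],[0,0,0],30]
    - [[-0.165,0.03,0],[0,0,0],30]

```text
t: 6.63
ee_pos: [500.1, -161.8, 289.6]
eef_rot: [[-0.006, 1.0, 0.0], [1.0, 0.006, -0.0], [-0.0, 0.0, -1.0]]
force: [0.8, 0.0, -2.6]
opening: 47.4
grip_force: 54.0
```

>>> servo_tool:
  steps:
    - [[-0.016,0.001,0.026],[0,0,0],30]
    - [[-0.032,0.002,0.052],[0,0,0],30]
    - [[-0.048,0.003,0.078],[0,0,0],30]
    - [[-0.064,0.004,0.104],[0,0,0],30]
    - [[-0.08,0.005,0.13],[0,0,0],30]

```text
t: 7.05
ee_pos: [505.5, -240.7, 158.4]
eef_rot: [[-0.006, 1.0, 0.0], [1.0, 0.006, 0.0], [0.0, 0.0, -1.0]]
force: [1.0, 0.2, -2.3]
opening: 47.4
grip_force: 54.1
```

Run:
```python
from h import *
st()
for c in("top","scene"):
    im=r.read_camera(c)
    if c=="scene": cv2.imwrite("pics/s2.png",im)
plan([(505,-240,60,0),(505,-240,30.5,0)])
```

```text
7.05 [ 505.5 -240.7  158.4] psi 0.4 z [ 0.  0. -1.] F [ 1.   0.2 -2.3] op 47.4 54.1 q [ 33.  24. -14. 106.   7.  51.  17.]
[[[0.0, 0.0, 0.019], [-0.001, -0.0, 0.001]], [[0.001, 0.001, 0.038], [-0.002, -0.001, 0.001]], [[0.001, 0.001, 0.057], [-0.003, -0.001, 0.002]], [[0.001, 0.002, 0.076], [-0.004, -0.002, 0.002]], [[0.002, 0.002, 0.095], [-0.005, -0.002, 0.003]]] mm 96
[[[0.0, 0.0, 0.006], [0.0, 0.0, 0.0]], [[0.0, 0.0, 0.012], [0.0, 0.0, 0.0]], [[0.0, 0.0, 0.018], [0.0, 0.0, 0.0]], [[0.0, 0.0, 0.024], [0.0, 0.0, 0.0]], [[0.0, 0.0, 0.03], [0.0, 0.0, 0.0]]] mm 30
```

View pics/s2.png

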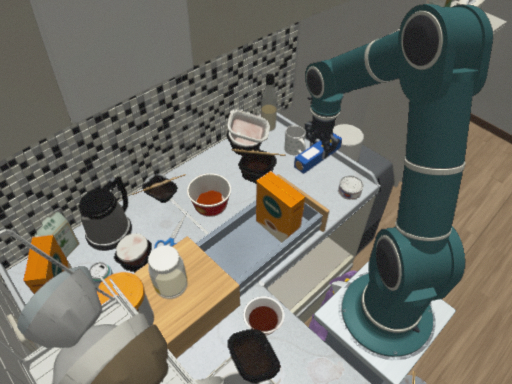

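>>> servo_tool:
  steps:
    - [[0,0,0.025],[0,0,0],30]
    - [[0,0,0.05],[0,0,0],30]
    - [[0,0,0.075],[0,0,0],30]
    - [[0,0,0.095],[0,0,0],30]
    - [[0,0,0.105],[0,0,0],30]

```text
t: 7.57
ee_pos: [505.1, -239.3, 52.8]
eef_rot: [[-0.006, 1.0, -0.002], [1.0, 0.006, 0.001], [0.001, -0.002, -1.0]]
force: [0.2, 0.6, -3.3]
opening: 47.3
grip_force: 53.9
```

>>> servo_tool:
  steps:
    - [[0,0,0.01],[0,0,0],30]
    - [[0,0,0.015],[0,0,0],30]
    - [[0,0,0.018],[0,0,0],30]
    - [[0,0,0.021],[0,0,0],30]
    - [[0,0,0.022],[0,0,0],30]

```text
t: 7.98
ee_pos: [506.1, -240.2, 32.7]
eef_rot: [[-0.005, 1.0, 0.001], [1.0, 0.005, -0.0], [-0.0, 0.001, -1.0]]
force: [0.5, -0.4, -3.3]
opening: 47.4
grip_force: 53.9
```

>>> servo_tool:
  steps:
    - [[0,0,0.001],[0,0,0],30]
    - [[0,0,0.002],[0,0,0],30]
    - [[0,0,0.003],[0,0,0],30]
    - [[0,0,0.003],[0,0,0],30]

```text
t: 8.32
ee_pos: [506.0, -240.2, 29.5]
eef_rot: [[-0.005, 1.0, 0.0], [1.0, 0.005, -0.0], [-0.0, 0.0, -1.0]]
force: [1.0, -0.4, -2.6]
opening: 47.4
grip_force: 53.9
```

>>> servo_tool:
  steps:
    - [[0,0,0],[0,0,0],100]
    - [[0,0,0],[0,0,0],100]
    - [[0,0,0],[0,0,0],100]
    - [[0,0,0],[0,0,0],100]
    - [[0,0,0],[0,0,0],100]

```text
t: 8.73
ee_pos: [505.9, -240.1, 29.3]
eef_rot: [[-0.005, 1.0, 0.0], [1.0, 0.005, 0.0], [0.0, 0.0, -1.0]]
force: [-0.6, 0.8, -0.2]
opening: 85.4
grip_force: 0.0
```

>>> servo_tool:
  steps:
    - [[0,0,-0.02],[0,0,0],100]
    - [[0,0,-0.05],[0,0,0],100]
    - [[0,0,-0.09],[0,0,0],100]
    - [[0,0,-0.13],[0,0,0],100]
    - [[0,0,-0.17],[0,0,0],100]

```text
t: 9.15
ee_pos: [505.4, -239.8, 201.2]
eef_rot: [[-0.005, 1.0, -0.0], [1.0, 0.005, 0.0], [0.0, -0.0, -1.0]]
force: [0.7, 0.6, 0.1]
opening: 85.1
grip_force: 0.0
```

Run:
```python
from h import *
st()
im=r.read_camera("top");cv2.imwrite("pics/t3.png",im)
for t in("wrap_center","carton_center","fish_tin"):print(t,[(round(d["score"],2),(np.array(d["at"])*[512,384]).round(0).tolist()) for d in r.look_for("top",t)][:2])
```

```text
9.15 [ 505.4 -239.8  201.2] psi 0.3 z [-0.  0. -1.] F [0.7 0.6 0.1] op 85.1 0.0 q [ 34.  21. -14. 104.   6.  56.  17.]
wrap_center [(0.62, [331.0, 205.0])]
carton_center [(0.93, [255.0, 220.0]), (0.37, [227.0, 224.0])]
fish_tin [(0.53, [351.0, 242.0])]
```

Run:
```python
from h import *
plan([(431,-75,196,0),(431,15,196,0),(431,55,196,0)])
```

```text
[[[0.033, -0.015, 0.001], [0.0, 0.0, 0.001]], [[0.066, -0.03, 0.002], [0.001, 0.0, 0.002]], [[0.099, -0.045, 0.002], [0.001, 0.001, 0.003]], [[0.133, -0.06, 0.003], [0.001, 0.001, 0.003]], [[0.166, -0.074, 0.004], [0.002, 0.001, 0.004]]] mm 182
[[[0.018, 0.0, 0.0], [0.0, 0.0, 0.0]], [[0.036, 0.0, 0.0], [0.0, 0.0, 0.0]], [[0.054, 0.0, 0.0], [0.0, 0.0, 0.0]], [[0.072, 0.0, 0.0], [0.0, 0.0, 0.0]], [[0.09, 0.0, 0.0], [0.0, 0.0, 0.0]]] mm 90
[[[0.008, 0.0, 0.0], [0.0, 0.0, 0.0]], [[0.016, 0.0, 0.0], [0.0, 0.0, 0.0]], [[0.024, 0.0, 0.0], [0.0, 0.0, 0.0]], [[0.032, 0.0, 0.0], [0.0, 0.0, 0.0]], [[0.04, 0.0, 0.0], [0.0, 0.0, 0.0]]] mm 40
```

View pics/t3.png

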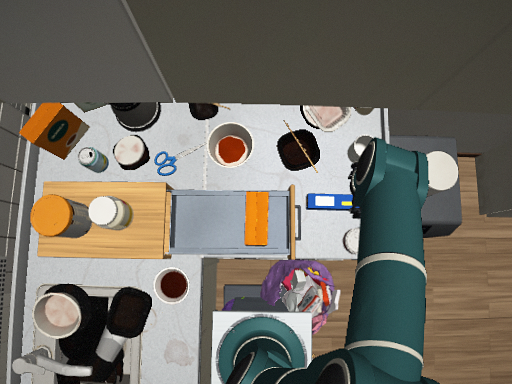

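>>> servo_tool:
  steps:
    - [[0.033,-0.015,0],[0,0,0],100]
    - [[0.066,-0.03,0.002],[0,0,0],100]
    - [[0.1,-0.045,0.003],[0,0,0],100]
    - [[0.133,-0.06,0.004],[0,0,0],100]
    - [[0.166,-0.074,0.004],[0,0,0],100]

```text
t: 9.77
ee_pos: [429.2, -73.0, 193.9]
eef_rot: [[-0.004, 1.0, -0.002], [1.0, 0.004, 0.0], [0.001, -0.002, -1.0]]
force: [2.0, 1.3, 0.8]
opening: 85.5
grip_force: 0.0
```

>>> servo_tool:
  steps:
    - [[0.02,0,0],[0,0,0],100]
    - [[0.035,0,0],[0,0,0],100]
    - [[0.045,0,0],[0,0,0],100]
    - [[0.055,0,0],[0,0,0],100]
    - [[0.065,0,0],[0,0,0],100]

```text
t: 10.18
ee_pos: [430.6, -9.2, 194.8]
eef_rot: [[-0.004, 1.0, -0.001], [1.0, 0.004, 0.0], [0.0, -0.001, -1.0]]
force: [0.6, -0.4, 0.5]
opening: 85.3
grip_force: 0.2
```

>>> servo_tool:
  steps:
    - [[0.006,0,0],[0,0,0],100]
    - [[0.012,0,0],[0,0,0],100]
    - [[0.018,0,0],[0,0,0],100]
    - [[0.024,0,0],[0,0,0],100]
    - [[0.03,0,0],[0,0,0],100]

```text
t: 10.6
ee_pos: [430.7, 20.9, 195.3]
eef_rot: [[-0.004, 1.0, -0.0], [1.0, 0.004, 0.0], [0.0, -0.0, -1.0]]
force: [0.5, -0.8, 0.7]
opening: 85.5
grip_force: 0.1
```

Run:
```python
from h import *
st()
im=r.read_camera("scene");cv2.imwrite("pics/s4.png",cv2.resize(im[130:300,180:380],None,fx=3,fy=3))
```

```text
10.6 [430.7  20.9 195.3] psi 0.2 z [-0.  0. -1.] F [ 0.5 -0.8  0.7] op 85.5 0.1 q [ 16.   9. -25. 121.   5.  51. -11.]
```

View pics/s4.png

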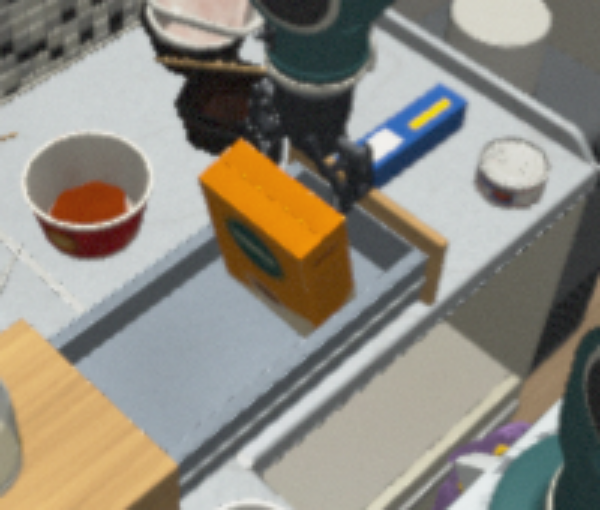

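>>> servo_tool:
  steps:
    - [[0.006,0,0],[0,0,0],100]
    - [[0.012,0,0],[0,0,0],100]
    - [[0.018,0,0],[0,0,0],100]
    - [[0.024,0,0],[0,0,0],100]
    - [[0.03,0,0],[0,0,0],100]

```text
t: 11.07
ee_pos: [430.5, 51.2, 195.3]
eef_rot: [[-0.005, 1.0, 0.0], [1.0, 0.005, 0.0], [0.0, 0.0, -1.0]]
force: [-0.0, -0.2, 0.9]
opening: 85.5
grip_force: 0.0
```

>>> servo_tool:
  steps:
    - [[0.006,0,0],[0,0,0],100]
    - [[0.01,0,0],[0,0,0],100]
    - [[0.015,0,0],[0,0,0],100]
    - [[0.02,0,0],[0,0,0],100]
    - [[0.02,0,0],[0,0,0],100]

```text
t: 11.48
ee_pos: [430.4, 71.5, 195.3]
eef_rot: [[-0.005, 1.0, 0.0], [1.0, 0.005, 0.0], [0.0, 0.0, -1.0]]
force: [-0.5, 0.5, 0.6]
opening: 85.2
grip_force: 0.0
```

>>> servo_tool:
  steps:
    - [[0,0,0],[0,0,0],100]
    - [[0,0,0],[0,0,0],100]
    - [[-0.02,0,-0.02],[0,0,0],100]
    - [[-0.05,0,-0.04],[0,0,0],100]
    - [[-0.08,0,-0.06],[0,0,0],100]

```text
t: 11.9
ee_pos: [430.4, -10.2, 256.0]
eef_rot: [[-0.006, 1.0, -0.001], [1.0, 0.006, 0.0], [0.0, -0.001, -1.0]]
force: [2.0, -0.1, 0.2]
opening: 85.5
grip_force: 0.0
```

Run:
```python
from h import *
st()
a=r.read_camera("scene")[130:300,180:380];b=r.read_camera("top")[160:290,130:330]
h=lambda i,H:cv2.resize(i,(int(i.shape[1]*H/i.shape[0]),H))
cv2.imwrite("pics/s5.png",np.hstack([h(a,300),h(b,300)]))
```

```text
11.9 [430.4 -10.2 256. ] psi 0.3 z [-0.001  0.    -1.   ] F [ 2.  -0.1  0.2] op 85.5 0.0 q [ 20.   4. -23. 117.   2.  59.  -4.]
```

View pics/s5.png

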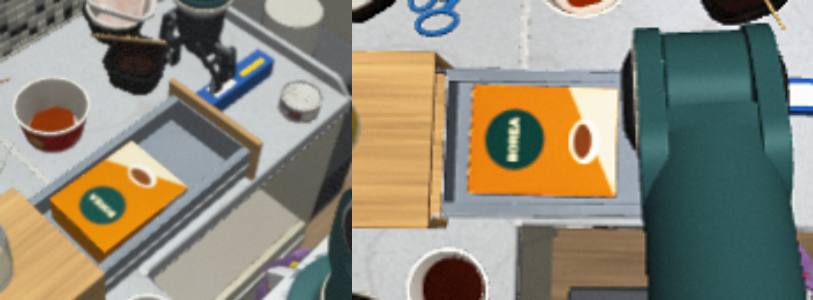

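Run:
```python
from h import *
plan([(432,-165,250,0),(432,-165,78,0),(432,-110,78,0),(430,40,78,0)])
```

```text
[[[-0.03, 0.0, 0.002], [0.001, 0.0, -0.0]], [[-0.061, 0.0, 0.003], [0.001, 0.0, -0.0]], [[-0.091, 0.0, 0.005], [0.002, 0.001, -0.001]], [[-0.121, 0.0, 0.006], [0.003, 0.001, -0.001]], [[-0.151, 0.0, 0.008], [0.004, 0.001, -0.001]]] mm 152
[[[0.0, 0.0, 0.034], [0.0, 0.0, 0.0]], [[0.0, 0.0, 0.069], [0.0, 0.0, 0.0]], [[0.0, 0.0, 0.103], [0.0, 0.0, 0.0]], [[0.0, 0.0, 0.138], [0.0, 0.0, 0.0]], [[0.0, 0.0, 0.172], [0.0, 0.0, 0.0]]] mm 172
[[[0.011, 0.0, 0.0], [0.0, 0.0, 0.0]], [[0.022, 0.0, 0.0], [0.0, 0.0, 0.0]], [[0.033, 0.0, 0.0], [0.0, 0.0, 0.0]], [[0.044, 0.0, 0.0], [0.0, 0.0, 0.0]], [[0.055, 0.0, 0.0], [0.0, 0.0, 0.0]]] mm 55
[[[0.03, -0.0, 0.0], [0.0, 0.0, 0.0]], [[0.06, -0.001, 0.0], [0.0, 0.0, 0.0]], [[0.09, -0.001, 0.0], [0.0, 0.0, 0.0]], [[0.12, -0.002, 0.0], [0.0, 0.0, 0.0]], [[0.15, -0.002, 0.0], [0.0, 0.0, 0.0]]] mm 150
```

>>> servo_tool:
  steps:
    - [[-0.03,0,0.002],[0,0,0],100]
    - [[-0.061,0,0.003],[0,0,0],100]
    - [[-0.091,0,0.005],[0,0,0],0]
    - [[-0.125,0,0.006],[0,0,0],0]
    - [[-0.155,0.001,0.008],[0,0,0],0]
  grip_force: 20

```text
t: 12.42
ee_pos: [432.0, -166.4, 247.2]
eef_rot: [[-0.004, 1.0, 0.0], [1.0, 0.004, -0.0], [-0.0, 0.0, -1.0]]
force: [0.5, -1.5, -0.2]
opening: 51.9
grip_force: 0.0
```

>>> servo_tool:
  steps:
    - [[0,0,0.02],[0,0,0],0]
    - [[0,0,0.06],[0,0,0],0]
    - [[0,0,0.1],[0,0,0],0]
    - [[0,0,0.14],[0,0,0],0]
    - [[0,0,0.17],[0,0,0],0]

```text
t: 12.83
ee_pos: [431.3, -164.0, 74.5]
eef_rot: [[-0.004, 1.0, -0.002], [1.0, 0.004, 0.001], [0.001, -0.002, -1.0]]
force: [-0.4, -1.3, -0.3]
opening: -0.2
grip_force: 0.0
```

>>> servo_tool:
  steps:
    - [[0.01,0,0],[0,0,0],0]
    - [[0.02,0,0],[0,0,0],0]
    - [[0.03,0,0],[0,0,0],0]
    - [[0.037,0,0],[0,0,0],0]
    - [[0.042,0,0],[0,0,0],0]

```text
t: 13.25
ee_pos: [433.3, -121.4, 79.1]
eef_rot: [[-0.006, 1.0, 0.003], [1.0, 0.006, -0.001], [-0.001, 0.003, -1.0]]
force: [0.0, -1.0, 1.4]
opening: 0.1
grip_force: 0.8
```

>>> servo_tool:
  steps:
    - [[0.005,0,0],[0,0,0],0]
    - [[0.012,0,0],[0,0,0],0]
    - [[0.022,0,0],[0,0,0],0]
    - [[0.034,0,0],[0,0,0],0]
    - [[0.046,0,0],[0,0,0],0]

```text
t: 13.67
ee_pos: [432.4, -76.2, 77.8]
eef_rot: [[-0.004, 1.0, 0.001], [1.0, 0.004, -0.001], [-0.001, 0.001, -1.0]]
force: [0.9, -5.2, 3.1]
opening: 0.4
grip_force: 2.1
```

>>> servo_tool:
  steps:
    - [[0.016,0,0],[0,0,0],0]
    - [[0.034,0,0],[0,0,0],0]
    - [[0.052,0,0],[0,0,0],0]
    - [[0.07,0,0],[0,0,0],0]
    - [[0.088,-0.001,0],[0,0,0],0]

```text
t: 14.08
ee_pos: [431.1, 12.2, 77.8]
eef_rot: [[-0.004, 1.0, 0.001], [1.0, 0.004, -0.0], [-0.0, 0.001, -1.0]]
force: [4.0, -5.5, 0.4]
opening: 0.2
grip_force: 2.5
```

>>> servo_tool:
  steps:
    - [[0.018,0,0],[0,0,0],0]
    - [[0.036,0,0],[0,0,0],0]
    - [[0.054,0,0],[0,0,0],0]
    - [[0.072,0,0],[0,0,0],0]
    - [[0.09,-0.001,0],[0,0,0],0]

```text
t: 14.5
ee_pos: [429.6, 102.3, 77.8]
eef_rot: [[-0.004, 1.0, 0.001], [1.0, 0.004, -0.0], [-0.0, 0.001, -1.0]]
force: [3.7, -5.8, -0.1]
opening: 0.0
grip_force: 2.5
```

>>> servo_tool:
  steps:
    - [[0.018,0,0],[0,0,0],0]
    - [[0.036,0,0],[0,0,0],0]
    - [[0.054,0,0],[0,0,0],0]
    - [[0.07,0,0],[0,0,0],0]
    - [[0.085,-0.001,0],[0,0,0],0]

```text
t: 14.92
ee_pos: [428.0, 187.4, 77.7]
eef_rot: [[-0.004, 1.0, 0.001], [1.0, 0.004, -0.0], [-0.0, 0.001, -1.0]]
force: [4.1, -4.1, -0.1]
opening: 0.2
grip_force: 2.3
```

>>> servo_tool:
  steps:
    - [[0.01,0,0],[0,0,0],0]
    - [[0.018,0,0],[0,0,0],0]
    - [[0.024,0,0],[0,0,0],0]
    - [[0.03,0,0],[0,0,0],0]
    - [[0.035,0,0],[0,0,0],0]

```text
t: 15.33
ee_pos: [427.5, 221.6, 77.3]
eef_rot: [[-0.004, 1.0, -0.0], [1.0, 0.004, -0.0], [-0.0, -0.0, -1.0]]
force: [-1.7, -3.8, 2.3]
opening: 0.1
grip_force: 1.7
```

>>> servo_tool:
  steps:
    - [[0.004,0,0],[0,0,0],0]
    - [[0.007,0,0],[0,0,0],0]
    - [[0.01,0,0],[0,0,0],0]
    - [[0.013,0,0],[0,0,0],0]
    - [[0.016,0,0],[0,0,0],0]

```text
t: 15.75
ee_pos: [427.5, 237.6, 77.2]
eef_rot: [[-0.004, 1.0, -0.0], [1.0, 0.004, -0.0], [-0.0, -0.0, -1.0]]
force: [-1.2, -3.0, 1.9]
opening: -0.1
grip_force: 1.5
```

>>> servo_tool:
  steps:
    - [[0.002,0,0],[0,0,0],0]
    - [[0.003,0,0],[0,0,0],0]
    - [[0.003,0,0],[0,0,0],0]

```text
t: 16.0
ee_pos: [427.7, 240.9, 77.3]
eef_rot: [[-0.005, 1.0, 0.0], [1.0, 0.005, 0.0], [0.0, 0.0, -1.0]]
force: [-0.3, -0.3, 0.1]
opening: 0.2
grip_force: 0.1
```

>>> servo_tool:
  steps:
    - [[0.001,0,0],[0,0,0],0]
    - [[0.002,0,0],[0,0,0],0]
    - [[0.003,0,0],[0,0,0],0]

```text
t: 16.25
ee_pos: [427.7, 243.5, 77.3]
eef_rot: [[-0.004, 1.0, 0.0], [1.0, 0.004, -0.0], [-0.0, 0.0, -1.0]]
force: [-1.0, -3.6, 0.5]
opening: -0.2
grip_force: 1.3
```

>>> servo_tool:
  steps:
    - [[0.001,0,0],[0,0,0],0]
    - [[0.002,0,0],[0,0,0],0]
    - [[0.003,0,0],[0,0,0],0]

```text
t: 16.5
ee_pos: [427.6, 246.6, 77.3]
eef_rot: [[-0.005, 1.0, -0.0], [1.0, 0.005, 0.0], [0.0, -0.0, -1.0]]
force: [-0.3, -2.3, 1.0]
opening: 0.1
grip_force: 1.3
```

Still sliding; keep going in small steps until the stop.

>>> servo_tool:
  steps:
    - [[0.001,0,0],[0,0,0],0]
    - [[0.002,0,0],[0,0,0],0]
    - [[0.003,0,0],[0,0,0],0]

```text
t: 16.75
ee_pos: [427.6, 249.7, 77.3]
eef_rot: [[-0.005, 1.0, -0.0], [1.0, 0.005, 0.0], [0.0, -0.0, -1.0]]
force: [-0.3, -2.3, -0.7]
opening: -0.2
grip_force: 1.3
```

>>> servo_tool:
  steps:
    - [[0.001,0,0],[0,0,0],0]
    - [[0.002,0,0],[0,0,0],0]
    - [[0.003,0,0],[0,0,0],0]

```text
t: 17.0
ee_pos: [427.6, 252.6, 77.3]
eef_rot: [[-0.004, 1.0, -0.0], [1.0, 0.004, -0.0], [-0.0, -0.0, -1.0]]
force: [-0.0, -9.0, 0.9]
opening: -0.1
grip_force: 4.6
```

Run:
```python
from h import *
st()
a=r.read_camera("scene")[180:370,100:320];b=r.read_camera("top")[160:290,60:330]
h=lambda i,H:cv2.resize(i,(int(i.shape[1]*H/i.shape[0]),H))
i=np.hstack([h(a,230),h(b,230)]);print(i.shape);cv2.imwrite("pics/s6.png",i)
```

```text
17.0 [427.6 252.6  77.3] psi 0.3 z [-0. -0. -1.] F [-0.  -9.   0.9] op -0.1 4.6 q [-19.  26. -18. 117.  12.  38. -45.]
(230, 743, 3)
```

View pics/s6.png

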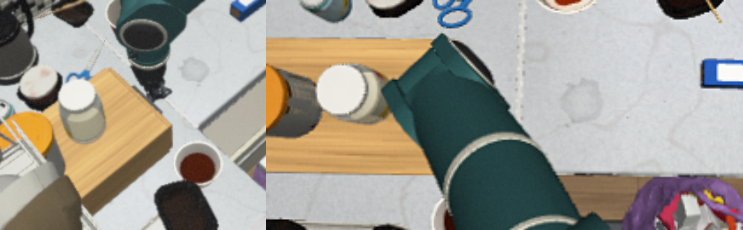

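>>> servo_tool:
  steps:
    - [[0.001,0,0],[0,0,0],0]
    - [[0.001,0,0],[0,0,0],0]
    - [[0.002,0,0],[0,0,0],0]
    - [[0.002,0,0],[0,0,0],0]

```text
t: 17.43
ee_pos: [427.6, 252.7, 77.2]
eef_rot: [[-0.003, 1.0, -0.001], [1.0, 0.003, -0.003], [-0.003, -0.001, -1.0]]
force: [-1.6, -15.2, 9.2]
opening: -0.1
grip_force: 7.7
```

>>> servo_tool:
  steps:
    - [[-0.005,0,0],[0,0,0],0]
    - [[-0.025,0,0],[0,0,0],0]
    - [[-0.055,0,0],[0,0,0],0]
    - [[-0.085,0,-0.01],[0,0,0],0]
    - [[-0.115,0,-0.03],[0,0,0],0]

```text
t: 17.85
ee_pos: [427.0, 138.6, 106.2]
eef_rot: [[-0.006, 1.0, -0.003], [1.0, 0.006, -0.0], [0.0, -0.003, -1.0]]
force: [-0.1, -0.5, 0.5]
opening: -0.0
grip_force: 0.0
```

>>> servo_tool:
  steps:
    - [[-0.025,0,-0.02],[0,0,0],0]
    - [[-0.05,0,-0.05],[0,0,0],0]
    - [[-0.075,0,-0.08],[0,0,0],0]
    - [[-0.1,0,-0.11],[0,0,0],0]
    - [[-0.12,0,-0.14],[0,0,0],0]

```text
t: 18.27
ee_pos: [428.4, 18.1, 249.0]
eef_rot: [[-0.004, 1.0, 0.001], [1.0, 0.004, 0.001], [0.001, 0.001, -1.0]]
force: [0.1, -0.9, -0.1]
opening: -0.1
grip_force: 0.0
```

Run:
```python
from h import *
st()
a=r.read_camera("scene")[90:370,80:400];b=r.read_camera("top")[95:290,20:400]
h=lambda i,H:cv2.resize(i,(int(i.shape[1]*H/i.shape[0]),H))
i=np.hstack([h(a,250),h(b,250)]);print(i.shape);cv2.imwrite("pics/s7.png",i[:,:800])
```

```text
18.27 [428.4  18.1 249. ] psi 0.2 z [ 0.001  0.001 -1.   ] F [ 0.1 -0.9 -0.1] op -0.1 0.0 q [  9.   4. -16. 118.   1.  58.  -7.]
(250, 772, 3)
```

View pics/s7.png

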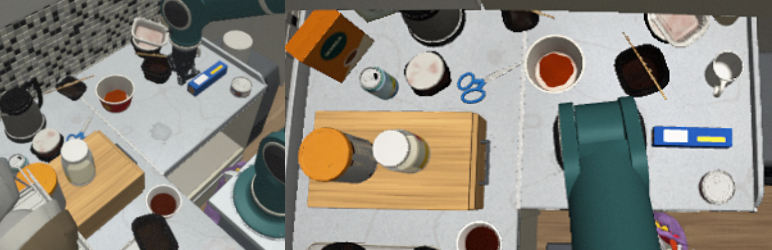

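The pictures show the drawer shut, with its handle just outside the carcass at (483,160). The wrap box lies flat at (692,136), and everything else is where it was.

```bash
python3 -c "
from workcell import r
print(r.hand_in())"
```

```text
the job is handed in; nothing more can be done
None
```

The wrap box is out of the drawer and flat on the bare worktop, the carton lies on its broad side, and the drawer is pushed to its end stop; I handed the job in with the robot clear, at about 18 s of the 72 s allowed.

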